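# Set the inspection carriage against its gauge, always coming up from one side, and lock it

## Robot

A 6-joint arm with a two-finger parallel gripper is mounted at the origin on the work surface. World frame = base frame: x ahead of the robot, y to its left, z up, the work surface at z = 0. Lengths are in m, angles in rad, forces in N, time in s.
With the tool pointing down it reaches from about 0.275 to 0.85 m from the base axis. Payload 19 kg.
Tool frame: the origin (TCP) lies between the finger pads; the fingertips stand 11 mm ahead of it and the grasp point (between the pads) lies 8 mm behind it; z points along the fingers, y is the line along which they close (so a half turn about z gives the same grasp; the last joint's range is limited). The gripper opens to 85 mm and grips with 20 to 120 N. Pads are 22 mm wide; open, the fingers measure 114 mm over their backs; the gripper's body (76 mm by 85 mm) begins 54 mm behind the grasp point. The pads swing forward as they close: fully open they stand 13 mm farther back than shut.
Start: joints at [-1.34, 0.15, 1.437, -0, 1.554, -0.134], TCP at [0.205, -0.537, 0.242] pointing down, gripper open.
Joint ranges: [-2.8, 2.8], [-0.68, 2.1], [0.12, 2.68], [-1.39, 4.53], [0.16, 2.79], [-2.81, 2.81]. Speed limits (rad/s): [1.89, 1.89, 2.22, 3.01, 3.01, 3.01].

## Interface

Orientations are given as a unit quaternion [w, x, y, z].
In Python, from cell import ctrl gives the robot as it stands.
- The arm moves only by the tool arm_command, never from a script. Its argument "moves" is a list of rows, each a list of 3 entries, a list of its own where there are three numbers: the turn, a rotation vector about the tool's x, y, z in degrees, then the shift along the tool's x, y, z in mm, then the closure, from 0 (fully open) to 1 (shut). A call has 1 to 20 rows; each row shifts and turns the commanded pose from where the row before left it, along the tool's axes as they then stand; what a row does not reach is not made up. A row lasts 1/10 s, in which the tool goes at most 50 mm and 8.59 degrees, less where a joint would pass 70% of its speed; a pose out of reach is approached as far as the arm can. A call is refused whole if a number of a shift passes 50 or a number of a turn 8.59, either way. A call with a gripper value outside its range is refused whole. The fingers move at their own pace and stop on an object; "squeeze" is the grip in N (left out, the last holds). Time passes only in rows, so rows that do not move let the fingers close. It gives the time, the measured TCP pose, the force, the opening and the grip force at its end, in the units of the state.
- ctrl.sense(): the state, without advancing time (a new reading comes with each control period).
- ctrl.grab_frame(name): name is "side" or "top"; returns the picture (384x512x3 uint8, red, green, blue); there is no depth.
- ctrl.camera_params(name): a dict with "K" (3x3 intrinsics, pixels), "camera_from_world" (4x4, takes a point from world to camera coordinates). Camera axes: x right, y up, looking along -z (the intrinsics and any distortion apply to the point x, -y, -z); pixel columns grow to the right and rows downward; lengths in m; the calibration is good to about 2 mm. A picture is of the moment at which its call begins. camera_params takes no time and is no camera call.
- ctrl.sign_off(): hands the job in; it is judged then, once.
The state is a dict: "clock": time; "q": joint angles; "qd": joint speeds; "joint_torque": joint torques, N m; "tcp_pos": TCP position; "tool_rot": TCP orientation; "ft_force": force on the tool from outside, world axes, zero at the start; "torque": the same for the moment, N m; "finger_gap": opening from 0.0 (shut) to 1.0 (fully open); "gripper_force": force on a finger pad.
Only numpy, scipy, OpenCV 4.12 (cv2) and the standard library are available. Lean on these libraries where they do the work, as an engineer would, in place of code of your own. Each camera call takes 0.05 s, during which the arm holds its last target. There are 200 camera calls.

## Task

The inspection stage's draw handle is worn and has slack, so its carriage only repeats when it is brought up from the rear: take the orange handle and draw the board carriage right back to its rear stop, then bring it up towards the blue gauge until the needle stands in the green sector. Finish on a push towards the gauge so that the handle's slack stays taken up on that side (if you go past the green, draw back and come up again), and press the gauge gently, only through the carriage. Then throw the red lock lever right over, away from the robot, and leave the other bench things where they are.

Things in the scene. Friction and masses are not known exactly. Their poses are not given: they have to be found in the camera images.
- stage: Dark steel base plate 200 x 440 x 15 mm, fixed to the bench, placed and turned anew each time. Origin: on the bench; the plate spans -120 to +80 mm in its x (robot side is -x), -235 to +205 mm in its y. +y runs along the rails from lock lever to gauge: 'forward'. z up. The parts below ride on it with parallel axes.
- carriage: Aluminium plate 130 (x) x 150 (y) x 12 mm with a green circuit board, sliding 55 mm along stage y. Origin: centre of its underside, 30 mm above the bench, at stage y = -75 mm when fully back. The rear stop is the end of its travel (within 3 mm of it asked). Steady dry friction of about 10 N; it stays where it is left, even against the plunger's spring. It starts 12 to 22 mm ahead of the stop, short of the plunger.
- anvil (a point): Centre of the front (+y) face of the carriage's steel anvil block (30 mm wide, 30 mm tall), which meets the plunger; 57 mm above the bench, at carriage y = +75 mm.
- handle_top (a point): Centre of the top of the orange draw handle, 92 mm above the bench: an upright block 22 (x) x 16 (y) x 42 mm tall on an 8 mm high foot, beside the carriage on its robot side. Pinch it from above across its 16 mm, fingers closing along stage y; 55 mm is free on either side.
- lug (a point): Point on the carriage under the handle's mid position, 42 mm above the bench. The handle has slack against the carriage: it slides with about 2 N from 4 mm behind to 4 mm ahead of this point along stage y, then carries the carriage along (about 10 N); it stays where left. Slack taken up towards the gauge: handle +4 mm ahead (at least +2.5 asked). It starts anywhere in the slack.
- gauge: Blue fixed bracket at the stage's +y end, origin at its foot at stage (0, +180, 15) mm. It holds a dial gauge with a brass-tipped plunger pointing to -y at the anvil. The gauge is clamped anywhere in a 14 mm range along y that no pose here shows: first touch comes with the anvil at stage y = +26 to +40 mm, so it must be felt (or seen on the needle).
- dial (a point): Centre of the face-up dial (62 mm across) with the gauge clamped foremost (it may sit up to 14 mm further to +y). Plunger spring: 0.5 N at touch, then 0.9 N/mm, 14 mm travel; the push at the handle rises by that much over the carriage's friction. Needle: at rest points to stage -x, turns clockwise 0.25 rad per mm. Green: 3.3 to 5.6 mm, that is 3.5 to 5.5 N. Over 10 N harms it.
- lock (a joint): Red-knobbed lock lever's angle (rad): 0 leans to stage -x (open), 1.0 is thrown right over to stage +x (locked, at its stop; over 0.85 counts). Starts at 0 to 0.15. Friction 0.06 N m, about 1 N at the knob; stays where left; push it from its -x side.
- lock_tip (a point): Centre of the lock lever's red ball knob, 26 mm across, at the end of a steel arm 70 mm long and 10 mm thick. Upright it is 107 mm above the bench, at either end of the swing 98 mm, and then 34 mm to stage -x or +x of the pivot.
- lock_pivot (a point): Middle of the lock lever's pivot line (along stage y), at stage (-80, -205) mm, 37 mm above the bench, on a grey block 70 (x) x 50 (y) mm whose top is 40 mm above the bench.
- spool: Blue solder spool, 42 mm across, 41 mm tall, loose on the bench, origin at the centre of its underside; leave it alone.
- tweezers: Steel tweezers, 120 mm long, 8 mm thick, loose on the bench, origin at the centre of its underside; leave it alone.
- driver: Yellow screwdriver, 170 mm long, loose on the bench, origin at the centre of its underside; leave it alone.
- spare_board: Spare green circuit board, 90 x 70 x 5 mm, loose on the bench, origin at the centre of its underside; leave it alone.
- flux_bottle: White bottle, 56 mm across, 150 mm tall, loose on the bench, origin at the centre of its underside; leave it alone.
- jar: Small jar, 60 mm across, 70 mm tall, loose on the bench, origin at the centre of its underside; leave it alone.
- parts_tray: Black parts tray, 110 x 90 x 35 mm, loose on the bench, origin at the centre of its underside; leave it alone.
- brush: Blue brush, 160 mm long, loose on the bench, origin at the centre of its underside; leave it alone.

How it is judged:
By the outcome, as a careful person would: the job done as asked, in the order asked, and still so for the second after the job is handed in, with the robot touching nothing.
It also fails if it takes over 64 s, if anything falls off the work surface, if the arm or the gripper's body presses on something with over 40 N, if the wrist force passes 120 N, or if a joint passes its speed limit or range.

## Working session

There is one attempt and no reset: what is moved stays moved. The work goes in short steps, Python scripts to look and compute and a tool call to move; the robot and the scene stay as the last step left them, time stands still between calls to the robot, and variables do not carry over. Pictures are saved under pics/ and viewed, at most 10 in all, crops included, and the job is handed in when it is done.

Besides the shell and the picture viewer there is one more tool, called after "Emit:" as name([rows], argument=value, ...), one row to a line, values as JSON. arm_command: Moves the arm, as the interface text tells. Its arguments: {"type":"object","properties":{"moves":{"type":"array","items":{"type":"array"}},"squeeze":{"type":"number"}},"required":["moves"]}

```bash
mkdir -p pics
python3 - <<'E'
from cell import ctrl
import cv2
for n in("top","side"):
    f=ctrl.grab_frame(n); cv2.imwrite(f"pics/{n}0.png",cv2.resize(f[:,:,::-1],(800,600),interpolation=cv2.INTER_CUBIC))
    p=ctrl.camera_params(n); print(n,p)
s=ctrl.sense();print(s)
E
```

```text
top {'K': array([[462.27227245,   0.        , 251.55913818],
       [  0.        , 462.27227245, 192.33106483],
       [  0.        ,   0.        ,   1.        ]]), 'camera_from_world': array([[-0.00767137, -0.99996379,  0.00368476,  0.03501335],
       [ 0.98553711, -0.00693678,  0.16931771, -0.49732718],
       [-0.16928602,  0.00493036,  0.98555463, -1.59914018],
       [ 0.        ,  0.        ,  0.        ,  1.        ]])}
side {'K': array([[425.83905528,   0.        , 259.05167213],
       [  0.        , 425.83905528, 191.06190604],
       [  0.        ,   0.        ,   1.        ]]), 'camera_from_world': array([[-0.7363306 , -0.67642986,  0.01612097,  0.35928845],
       [ 0.4931579 , -0.52021166,  0.69726259, -0.26277063],
       [-0.46326292,  0.52136596,  0.71663449, -1.22954087],
       [ 0.        ,  0.        ,  0.        ,  1.        ]])}
{'clock': 0.1, 'q': array([-1.33999805e+00,  1.50900371e-01,  1.43793976e+00,  1.43217432e-05,
        1.55379866e+00, -1.34022071e-01]), 'qd': array([-0.00022329, -0.00158058, -0.00215705, -0.00092614,  0.00088196,
       -0.00101312]), 'joint_torque': array([ 5.36871332e-03, -7.14379478e+01, -5.71796179e+01, -2.76671371e-04,
        7.09589964e-03,  2.86845261e-05]), 'tcp_pos': array([ 0.20507586, -0.53696655,  0.24176966]), 'tool_rot': array([-5.22798625e-04,  9.83409231e-01,  1.81400138e-01, -1.81488339e-05]), 'ft_force': array([-0.12283177,  0.06801277,  0.53646524]), 'torque': array([ 0.01747538,  0.05191384, -0.04935365]), 'gripper_force': 0.0, 'finger_gap': 0.9964079741078236}
```

View pics/top0.png

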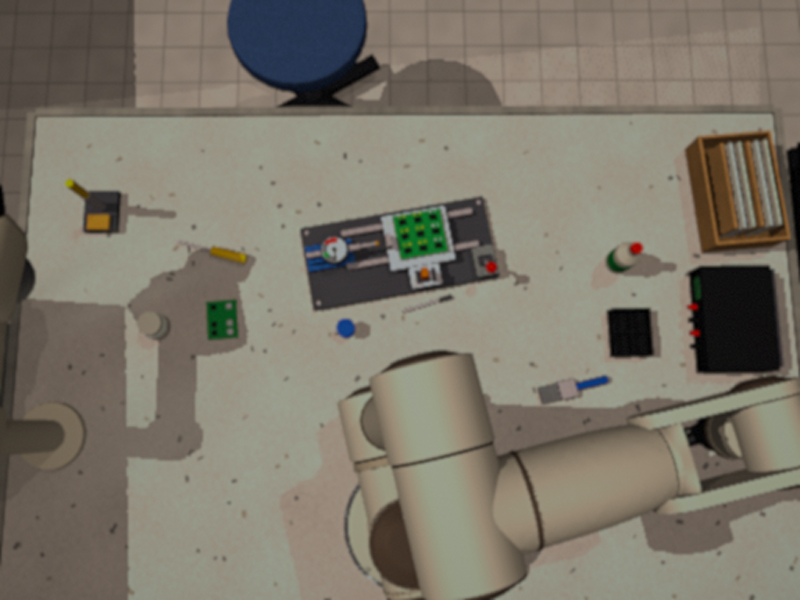

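View pics/side0.png

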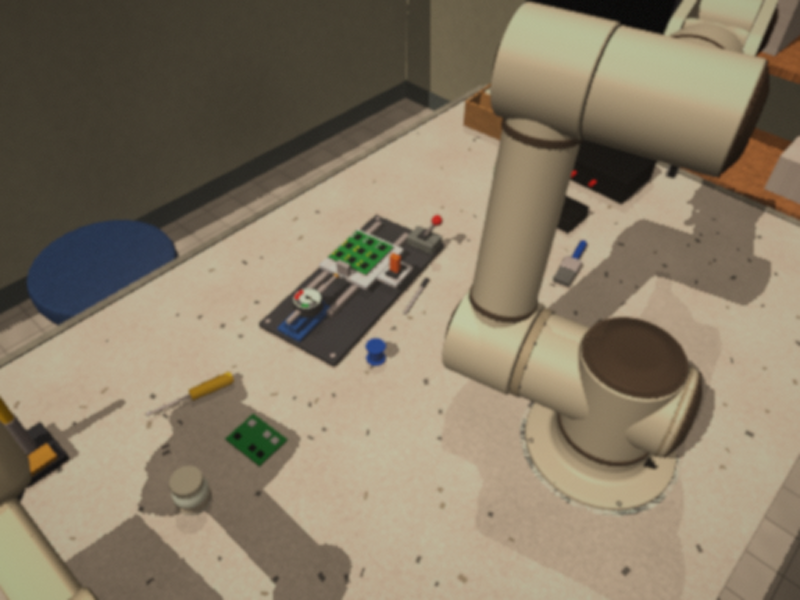

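The top view shows the stage plate with corners at (302,229), (482,198), (499,276), (315,310). The orange handle is near (425,274), the red knob near (491,267) and the dial near (333,249). Forward runs to the left, along world +y. The side view agrees, with the handle at (395,262) and the knob at (437,220).

```bash
cat > h.py <<'E'
import numpy as np, cv2
from cell import ctrl
from scipy.optimize import least_squares
def proj(n,P):
    p=ctrl.camera_params(n); P=np.atleast_2d(P); T=p["camera_from_world"]
    c=P@T[:3,:3].T+T[:3,3]; c=c*[1,-1,-1]; u=c@p["K"].T
    return u[:,:2]/u[:,2:]
def back(n,uv,z):
    return least_squares(lambda a:(proj(n,[a[0],a[1],z])[0]-uv),[.5,0]).x
def blob(f,lo,hi,box):
    h=cv2.cvtColor(f,cv2.COLOR_RGB2HSV); m=cv2.inRange(h,np.array(lo),np.array(hi)); k=np.zeros_like(m)
    x0,y0,x1,y1=box; k[y0:y1,x0:x1]=1; m=m*k
    y,x=np.nonzero(m); return len(x),x.mean(),y.mean(),x.min(),x.max(),y.min(),y.max()
def s2w(st,P):
    c,s=np.cos(st[2]),np.sin(st[2]); P=np.atleast_2d(P)
    return np.c_[st[0]+c*P[:,0]-s*P[:,1],st[1]+s*P[:,0]+c*P[:,1],P[:,2]]
def w2s(st,P):
    c,s=np.cos(st[2]),np.sin(st[2]); d=np.array(P)[:2]-st[:2]
    return np.array([c*d[0]+s*d[1],-s*d[0]+c*d[1]])
E
python3 - <<'E'
from h import *
C=np.array([[.08,.205,.015],[.08,-.235,.015],[-.12,-.235,.015],[-.12,.205,.015]])
pt=(np.array([[302,229],[482,198],[499,276],[315,310]])+.5)*.64-.5
ps=(np.array([[262,324],[377,215],[447,244],[333,364]])+.5)*.64-.5
for use in("t","s","ts"):
    def r(a):
        w=s2w(a,C); o=[]
        if "t" in use:o.append((proj("top",w)-pt).ravel())
        if "s" in use:o.append((proj("side",w)-ps).ravel())
        return np.concatenate(o)
    q=least_squares(r,[.5,0,0]); print(use,q.x.round(4),q.fun.round(1))
st=q.x
np.save("st.npy",st)
f=ctrl.grab_frame("top");g=ctrl.grab_frame("side")
for n,im,bo,br in(("top",f,(260,165,285,185),(305,162,325,180)),("side",g,(240,155,265,180),(270,132,290,150))):
    o=blob(im,(5,150,90),(20,255,255),bo); k=blob(im,(0,150,90),(4,255,255),br); print(n,o,k)
    print("handle",w2s(st,back(n,o[1:3],.085 if n=="top" else .072)).round(4),"knob",w2s(st,back(n,k[1:3],.1)).round(4))
E
```

```text
t [0.6333 0.0334 0.1743] [-1.2 -0.4  0.9 -1.3  1.1  0.9 -0.7  0.7]
s [0.6289 0.0368 0.1681] [-1.9 -0.5  0.5 -0.4  0.  -0.   1.4  0.5]
ts [0.6317 0.0346 0.1716] [-1.6 -0.1  0.6 -0.7  0.7  1.5 -1.2  1.  -1.8 -1.1  0.2 -1.  -0.3 -0.8
  1.5 -0.4]
top (26, np.float64(271.15384615384613), np.float64(174.65384615384616), np.int64(269), np.int64(273), np.int64(172), np.int64(177)) (42, np.float64(314.0952380952381), np.float64(170.38095238095238), np.int64(311), np.int64(317), np.int64(167), np.int64(174))
handle [-0.0906 -0.0571] knob [-0.1051 -0.2047]
side (66, np.float64(252.56060606060606), np.float64(167.93939393939394), np.int64(250), np.int64(256), np.int64(163), np.int64(174)) (26, np.float64(279.0), np.float64(140.5), np.int64(277), np.int64(281), np.int64(138), np.int64(143))
handle [-0.0898 -0.0563] knob [-0.1055 -0.2031]
```

Run:
```python
from h import *
st=np.load("st.npy");print(w2s(st,ctrl.sense()["tcp_pos"]).round(4), np.degrees(st[2]))
```

```text
[-0.518  -0.4904] 9.834096734672196
```

Emit:
arm_command([
  [[0, 0, 5.54], [0, 0, 0], 0],
  [[0, 0, 5.54], [0, 0, 0], 0],
])

```text
clock: 0.4
tcp_pos: [0.2051, -0.5371, 0.2421]
tool_rot: [-0.0, 0.996, 0.084, -0.0]
ft_force: [-0.0, 0.2, -0.0]
finger_gap: 1.0
gripper_force: 0.0
```

Emit:
arm_command([
  [[0, 0, 0], [15, -15, 0], 0],
  [[0, 0, 0], [30, -30, 0], 0],
  [[0, 0, 0], [30, -30, 0], 0],
  [[0, 0, 0], [30, -30, 0], 0],
  [[0, 0, 0], [30, -30, 0], 0],
  [[0, 0, 0], [30, -30, 0], 0],
  [[0, 0, 0], [30, -30, 0], 0],
  [[0, 0, 0], [30, -30, 0], 0],
  [[0, 0, 0], [30, -30, 0], 0],
  [[0, 0, 0], [30, -30, 0], 0],
  [[0, 0, 0], [30, -30, 0], 0],
  [[0, 0, 0], [30, -30, 0], 0],
  [[0, 0, 0], [30, -30, 0], 0],
  [[0, 0, 0], [30, -30, 0], 0],
  [[0, 0, 0], [20, -20, 0], 0],
  [[0, 0, 0], [3, -8, 0], 0],
  [[0, 0, 0], [0, 0, 0], 0],
])

```text
clock: 2.1
tcp_pos: [0.5527, -0.0361, 0.2421]
tool_rot: [-0.0, 0.996, 0.087, -0.0]
ft_force: [0.3, -0.3, 0.2]
finger_gap: 1.001
gripper_force: 0.0
```

Run:
```python
from h import *
st=np.load("st.npy");s=ctrl.sense();print(w2s(st,s["tcp_pos"]).round(4),s["tcp_pos"][2],np.degrees(2*np.arctan2(s["tool_rot"][2],s["tool_rot"][1])))
g=ctrl.grab_frame("side")[110:260,150:350]; cv2.imwrite("pics/s1.png",cv2.resize(g[:,:,::-1],(800,600),interpolation=cv2.INTER_CUBIC))
```

```text
[-0.0899 -0.0562] 0.24205700157697593 9.991370459156254
```

View pics/s1.png

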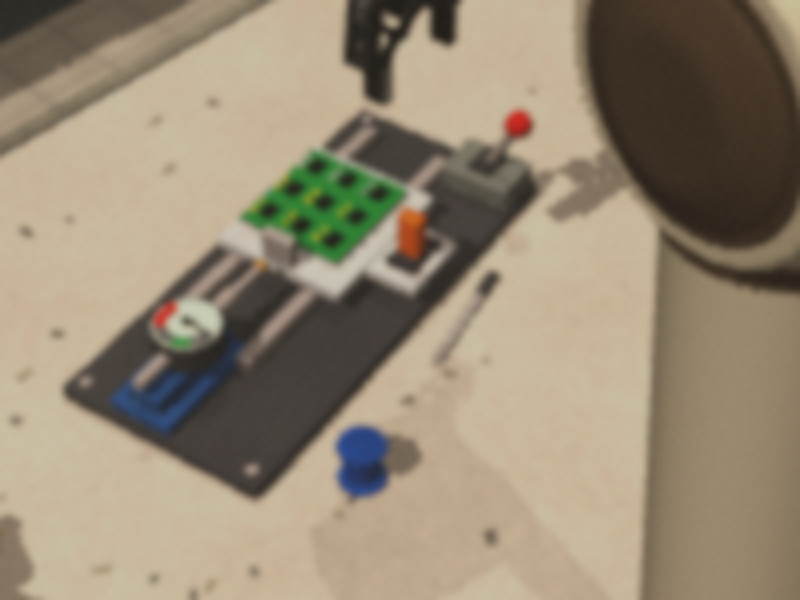

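The crop shows the orange handle at (411,233), clear under the open gripper. The needle is at rest, with the dial at (187,325) and the green sector at its lower edge. I'll descend and close.

Emit:
arm_command([
  [[0, 0, 0], [0, 0, 20], 0],
  [[0, 0, 0], [0, 0, 40], 0],
  [[0, 0, 0], [0, 0, 40], 0],
  [[0, 0, 0], [0, 0, 40], 0.2],
  [[0, 0, 0], [0, 0, 25], 0.4],
  [[0, 0, 0], [0, 0, 11], 0.6],
  [[0, 0, 0], [0, 0, 0], 0.6],
  [[0, 0, 0], [0, 0, 0], 0.6],
], squeeze=30)

```text
clock: 2.95
tcp_pos: [0.5535, -0.038, 0.0677]
tool_rot: [0.0, 0.996, 0.085, 0.001]
ft_force: [0.9, -0.1, 0.8]
finger_gap: 0.401
gripper_force: 0.0
```

Run:
```python
from h import *
st=np.load("st.npy");s=ctrl.sense();print(w2s(st,s["tcp_pos"]).round(4),s["tcp_pos"][2],s["ft_force"])
f=ctrl.grab_frame("top")[120:220,190:340]; cv2.imwrite("pics/t2.png",cv2.resize(f[:,:,::-1],(800,533),interpolation=cv2.INTER_CUBIC))
g=ctrl.grab_frame("side")[110:260,150:350]; cv2.imwrite("pics/s2.png",cv2.resize(g[:,:,::-1],(800,600),interpolation=cv2.INTER_CUBIC))
```

```text
[-0.0895 -0.0583] 0.06774517045818144 [ 0.86353013 -0.06670256  0.80667173]
```

View pics/s2.png

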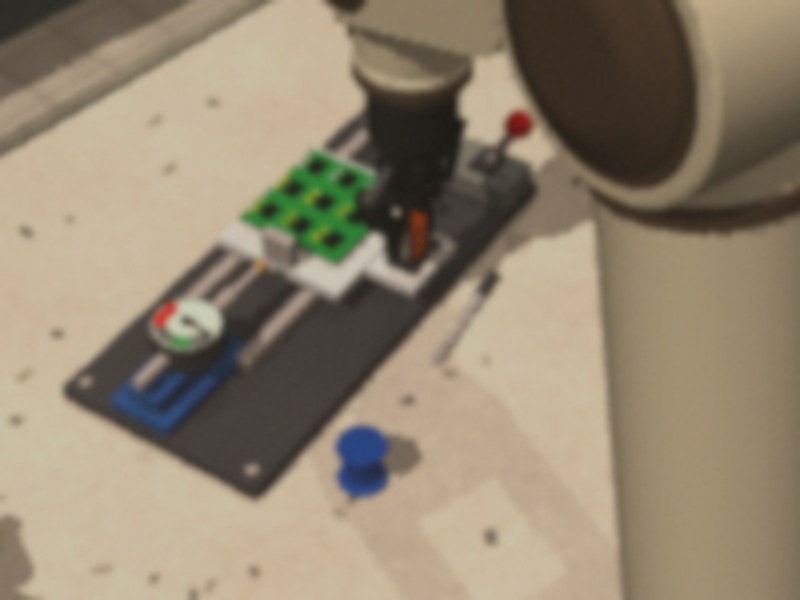

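The fingers straddle the handle at (418,235). I'll grip it and draw back about 18 mm first.

Emit:
arm_command([
  [[0, 0, 0], [0, 0, 2], 1],
  [[0, 0, 0], [0, 0, 0], 1],
  [[0, 0, 0], [0, 0, 0], 1],
  [[0, 0, 0], [0, 0, 0], 1],
  [[0, 0, 0], [0, 0, 0], 1],
], squeeze=60)

```text
clock: 3.55
tcp_pos: [0.5534, -0.0376, 0.0652]
tool_rot: [0.0, 0.996, 0.086, 0.001]
ft_force: [-0.0, -1.1, 5.2]
finger_gap: 0.181
gripper_force: 58.6
```

Emit:
arm_command([
  [[0, 0, 0], [0, 2, 0], 1],
  [[0, 0, 0], [0, 2, 0], 1],
  [[0, 0, 0], [0, 2, 0], 1],
  [[0, 0, 0], [0, 2, 0], 1],
  [[0, 0, 0], [0, 2, 0], 1],
  [[0, 0, 0], [0, 2, 0], 1],
  [[0, 0, 0], [0, 2, 0], 1],
])

```text
clock: 4.25
tcp_pos: [0.5557, -0.0503, 0.0651]
tool_rot: [-0.001, 0.996, 0.086, 0.001]
ft_force: [-1.5, 10.0, 8.0]
finger_gap: 0.181
gripper_force: 59.2
```

Emit:
arm_command([
  [[0, 0, 0], [0, 1, 0], 1],
  [[0, 0, 0], [0, 1, 0], 1],
  [[0, 0, 0], [0, 1, 0], 1],
  [[0, 0, 0], [0, 1, 0], 1],
  [[0, 0, 0], [0, 1, 0], 1],
])

```text
clock: 4.75
tcp_pos: [0.5565, -0.0552, 0.0651]
tool_rot: [-0.001, 0.996, 0.086, 0.001]
ft_force: [-1.3, 10.2, 7.7]
finger_gap: 0.181
gripper_force: 59.3
```

Emit:
arm_command([
  [[0, 0, 0], [0, 1, 0], 1],
  [[0, 0, 0], [0, 1, 0], 1],
  [[0, 0, 0], [0, 0, 0], 1],
])

```text
clock: 5.05
tcp_pos: [0.5569, -0.0573, 0.0651]
tool_rot: [-0.001, 0.996, 0.086, 0.001]
ft_force: [-1.8, 8.9, 7.3]
finger_gap: 0.181
gripper_force: 59.2
```

Emit:
arm_command([
  [[0, 0, 0], [0, 1, 0], 1],
  [[0, 0, 0], [0, 1, 0], 1],
  [[0, 0, 0], [0, 0, 0], 1],
])

```text
clock: 5.35
tcp_pos: [0.557, -0.0578, 0.0651]
tool_rot: [-0.002, 0.996, 0.086, 0.0]
ft_force: [-3.1, 22.6, 11.1]
finger_gap: 0.182
gripper_force: 60.2
```

Emit:
arm_command([
  [[0, 0, 0], [0, 1, 0], 1],
  [[0, 0, 0], [0, 1, 0], 1],
  [[0, 0, 0], [0, 0, 0], 1],
])

```text
clock: 5.65
tcp_pos: [0.557, -0.0581, 0.065]
tool_rot: [-0.003, 0.996, 0.086, 0.0]
ft_force: [-4.7, 38.7, 14.1]
finger_gap: 0.177
gripper_force: 61.1
```

Rear stop reached, with the force rising to 39 N and the handle no longer moving. Now I'll come forward.

Emit:
arm_command([
  [[0, 0, 0], [0, -3, 0], 1],
  [[0, 0, 0], [0, -3, 0], 1],
  [[0, 0, 0], [0, -3, 0], 1],
  [[0, 0, 0], [0, -3, 0], 1],
  [[0, 0, 0], [0, -3, 0], 1],
  [[0, 0, 0], [0, -3, 0], 1],
  [[0, 0, 0], [0, -3, 0], 1],
  [[0, 0, 0], [0, -3, 0], 1],
  [[0, 0, 0], [0, -3, 0], 1],
  [[0, 0, 0], [0, -3, 0], 1],
  [[0, 0, 0], [0, -2, 0], 1],
])

```text
clock: 6.75
tcp_pos: [0.5524, -0.0315, 0.0652]
tool_rot: [0.001, 0.996, 0.086, 0.001]
ft_force: [1.3, -10.4, 6.2]
finger_gap: 0.178
gripper_force: 60.6
```

Emit:
arm_command([
  [[0, 0, 0], [0, -1, 0], 1],
  [[0, 0, 0], [0, -1, 0], 1],
  [[0, 0, 0], [0, -1, 0], 1],
])

```text
clock: 7.05
tcp_pos: [0.5519, -0.0287, 0.0652]
tool_rot: [0.001, 0.996, 0.086, 0.001]
ft_force: [0.3, -9.8, 6.0]
finger_gap: 0.181
gripper_force: 60.6
```

Run:
```python
from h import *
g=ctrl.grab_frame("side")[150:225,170:270]; cv2.imwrite("pics/s3.png",cv2.resize(g[:,:,::-1],(800,600),interpolation=cv2.INTER_CUBIC))
```

```text
(no output)
```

View pics/s3.png

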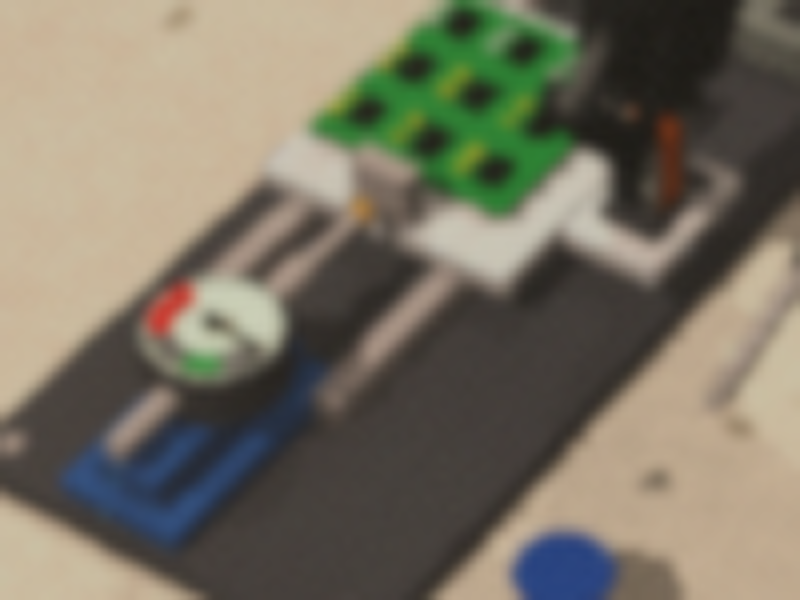

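The dial hub is at (213,322) and its needle still points to (260,352), the rest direction -x. The brass tip at (360,208) is almost at the anvil. I'll write a needle reader and advance in small steps.

```bash
cat > needle.py <<'E'
from h import *
from scipy.ndimage import map_coordinates
st=np.load("st.npy")
g=np.mean([ctrl.grab_frame("side").astype(float).mean(2) for _ in range(2)],0)
c=(np.array([214,324])+.5)/8-.5+[170,150]; z=.075
w=w2s(st,back("side",c,z))
a=np.radians(np.arange(-60,181,5)); R=np.linspace(.004,.020,9)
P=np.array([[w[0]-r*np.cos(t),w[1]+r*np.sin(t),z] for t in a for r in R])
uv=proj("side",s2w(st,P))
v=map_coordinates(g,[uv[:,1],uv[:,0]],order=1).reshape(len(a),-1).mean(1)
i=v.argmin(); k=slice(max(i-4,0),i+5); wt=v[k].max()-v[k]
ang=(a[k]*wt).sum()/wt.sum()
print("angle",ang.round(3),"mm",(ang/.25).round(2)); print(v.round().astype(int))
s=ctrl.sense(); print("tcp",(w2s(st,s["tcp_pos"])*1e3).round(1),"fy",w2s(np.r_[0,0,st[2]],s["ft_force"])[1].round(2),s["clock"])
E
python3 needle.py
```

```text
angle 0.129 mm 0.52
[178 177 176 175 173 172 169 165 161 155 148 140 135 132 133 136 142 146
 150 153 154 155 156 157 157 158 158 159 160 160 162 162 163 162 162 162
 162 163 163 162 161 161 159 157 156 155 153 150 149]
tcp [-89.4 -48.7] fy -8.51 7.2
```

Emit:
arm_command([
  [[0, 0, 0], [0, -1, 0], 1],
  [[0, 0, 0], [0, -1, 0], 1],
  [[0, 0, 0], [0, -1, 0], 1],
  [[0, 0, 0], [0, -1, 0], 1],
])

```text
clock: 7.6
tcp_pos: [0.5512, -0.0248, 0.0652]
tool_rot: [0.001, 0.996, 0.086, 0.001]
ft_force: [0.3, -10.7, 5.5]
finger_gap: 0.178
gripper_force: 60.7
```

```bash
python3 needle.py
```

```text
angle 0.13 mm 0.52
[178 177 176 175 173 171 168 165 161 155 148 140 135 131 132 136 141 146
 150 153 154 155 156 156 157 158 159 159 160 160 161 162 162 162 162 163
 162 163 163 162 161 161 159 158 156 155 153 150 149]
tcp [-89.4 -44.7] fy -8.97 7.7
```

Emit:
arm_command([
  [[0, 0, 0], [0, -1, 0], 1],
  [[0, 0, 0], [0, -1, 0], 1],
  [[0, 0, 0], [0, -1, 0], 1],
])

```text
clock: 8.0
tcp_pos: [0.5507, -0.0218, 0.0652]
tool_rot: [0.001, 0.996, 0.086, 0.001]
ft_force: [0.5, -10.6, 5.3]
finger_gap: 0.18
gripper_force: 60.7
```

```bash
python3 needle.py|grep -v '\['; python3 needle.py|tail -1
```

```text
angle 0.132 mm 0.53
 149 152 154 155 156 157 157 158 159 160 161 161 162 163 163 163 163 163
 163 164 164 163 161 161 159 157 156 154 152 150 149]
tcp [-89.5 -41.7] fy -8.82 8.2
```

Emit:
arm_command([
  [[0, 0, 0], [0, -1, 0], 1],
  [[0, 0, 0], [0, -1, 0], 1],
  [[0, 0, 0], [0, -1, 0], 1],
])

```text
clock: 8.5
tcp_pos: [0.5502, -0.0191, 0.0652]
tool_rot: [0.001, 0.996, 0.086, 0.001]
ft_force: [-0.1, -13.1, 4.3]
finger_gap: 0.18
gripper_force: 60.7
```

```bash
python3 needle.py|grep -E 'angle|tcp'
```

```text
angle 0.657 mm 2.63
tcp [-89.5 -39. ] fy -11.25 8.6
```

Contact: the needle has turned 0.53 rad (about 2.1 mm) and the force is up 2.4 N. That leaves about 2.3 mm to go.

Emit:
arm_command([
  [[0, 0, 0], [0, -1, 0], 1],
  [[0, 0, 0], [0, -1, 0], 1],
  [[0, 0, 0], [0, -0.4, 0], 1],
  [[0, 0, 0], [0, 0, 0], 1],
])

```text
clock: 9.0
tcp_pos: [0.5498, -0.017, 0.0652]
tool_rot: [0.001, 0.996, 0.085, 0.001]
ft_force: [0.7, -14.6, 4.7]
finger_gap: 0.18
gripper_force: 60.6
```

```bash
python3 needle.py|grep -E 'angle|tcp'
python3 - <<'E'
from h import *
g=ctrl.grab_frame("side")[160:220,180:260]; cv2.imwrite("pics/s4.png",cv2.resize(g[:,:,::-1],(800,600),interpolation=cv2.INTER_CUBIC))
E
```

```text
angle 1.177 mm 4.71
tcp [-89.5 -36.8] fy -14.22 9.1
```

View pics/s4.png

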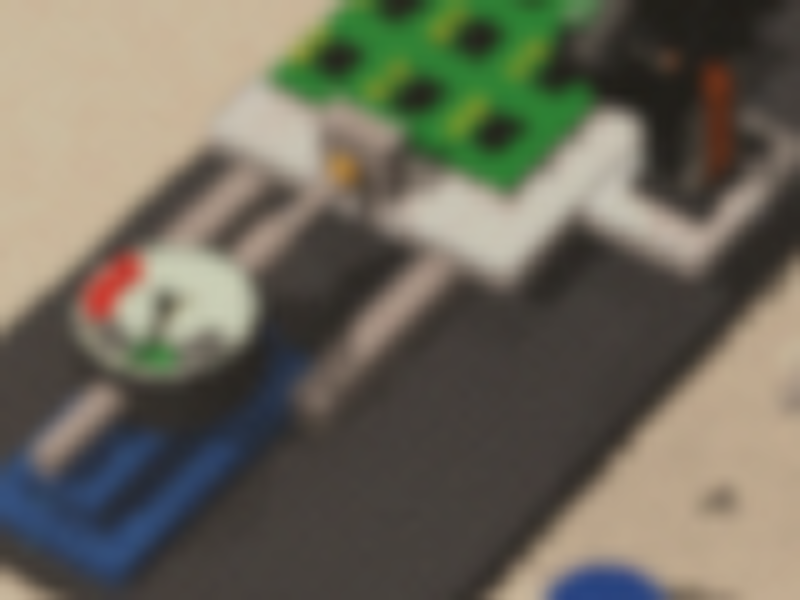

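The needle points to (155,345), mid-green at about 4.3 mm. The last motion was a push towards the gauge, so I'll release now.

Emit:
arm_command([
  [[0, 0, 0], [0, 0, 0], 0.7],
  [[0, 0, 0], [0, 0, 0], 0.5],
  [[0, 0, 0], [0, 0, 0], 0.4],
  [[0, 0, 0], [0, 0, 0], 0.4],
  [[0, 0, 0], [0, 0, -15], 0.4],
  [[0, 0, 0], [0, 0, -40], 0.4],
  [[0, 0, 0], [0, 0, -45], 0.4],
  [[0, 0, 0], [0, 0, -35], 0.6],
  [[0, 0, 0], [-15, 40, 0], 1],
  [[0, 0, 0], [-20, 45, 0], 1],
  [[0, 0, 0], [-20, 45, 0], 1],
  [[0, 0, 0], [-11, 37, 0], 1],
  [[0, 0, 0], [0, 0, 0], 1],
])

```text
clock: 10.45
tcp_pos: [0.5117, -0.195, 0.1991]
tool_rot: [0.0, 0.996, 0.084, -0.0]
ft_force: [0.8, 0.7, -0.3]
finger_gap: -0.002
gripper_force: 0.0
```

```bash
python3 needle.py|grep -E 'angle|tcp'
python3 - <<'E'
from h import *
st=np.load("st.npy")
f=ctrl.grab_frame("top"); g=ctrl.grab_frame("side"); print(ctrl.sense()["tcp_pos"])
for n,im,bo in(("top",f,(250,165,285,185)),("side",g,(225,155,270,190))):
    try:
        o=blob(im,(5,150,90),(20,255,255),bo); print(n,o); print("handle",w2s(st,back(n,o[1:3],.085 if n=="top" else .072)).round(4))
    except Exception as e: print(n,e)
a=cv2.resize(f[130:205,195:345,::-1],(800,400),interpolation=cv2.INTER_CUBIC)
cv2.imwrite("pics/t5.png",a)
g=g[120:220,180:313]; cv2.imwrite("pics/s5.png",cv2.resize(g[:,:,::-1],(798,600),interpolation=cv2.INTER_CUBIC))
E
```

```text
angle 1.143 mm 4.57
tcp [-156.2 -202.6] fy 0.57 10.55
[ 0.51274444 -0.19042117  0.1992354 ]
top (26, np.float64(265.15384615384613), np.float64(175.65384615384616), np.int64(263), np.int64(267), np.int64(173), np.int64(178))
handle [-0.0904 -0.0359]
side (67, np.float64(248.80597014925374), np.float64(171.43283582089552), np.int64(246), np.int64(252), np.int64(166), np.int64(177))
handle [-0.0888 -0.0347]
```

View pics/s5.png

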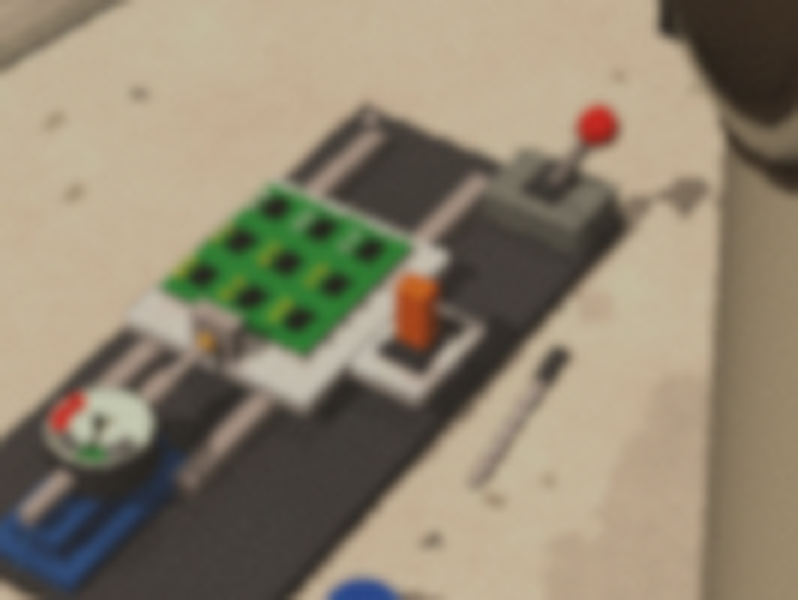

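The handle at (416,311) stayed forward at stage y about -35.5 mm, which matches the TCP travel. The needle is still mid-green at 1.14 rad, and the red knob at (597,126) is free. Next is the lock lever.

Emit:
arm_command([
  [[0, 0, 0], [0, 2.5, 34], 1],
  [[0, 0, 0], [0, 0, 40], 1],
  [[0, 0, 0], [0, 0, 30], 1],
  [[0, 0, 0], [0, 0, 0], 1],
  [[0, 0, 0], [0, 0, 0], 1],
])

```text
clock: 11.15
tcp_pos: [0.5135, -0.1929, 0.0962]
tool_rot: [-0.0, 0.996, 0.086, 0.0]
ft_force: [0.5, 0.5, 0.6]
finger_gap: 0.002
gripper_force: 0.0
```

Emit:
arm_command([
  [[0, 0, 0], [8, 0, 0], 1],
  [[0, 0, 0], [8, 0, 0], 1],
  [[0, 0, 0], [8, 0, 0], 1],
  [[0, 0, 0], [8, 0, 0], 1],
  [[0, 0, 0], [8, 0, 0], 1],
  [[0, 0, 0], [8, 0, 0], 1],
  [[0, 0, 0], [8, 0, 0], 1],
  [[0, 0, 0], [8, 0, 0], 1],
  [[0, 0, 0], [6, 0, 0], 1],
  [[0, 0, 0], [6, 0, 0], 1],
])

```text
clock: 12.15
tcp_pos: [0.5884, -0.1806, 0.0951]
tool_rot: [-0.0, 0.996, 0.086, -0.0]
ft_force: [-0.7, 0.4, -1.4]
finger_gap: 0.003
gripper_force: 0.5
```

```bash
python3 needle.py|grep -E 'angle|tcp'
```

```text
angle 1.142 mm 4.57
tcp [ -79.3 -204.7] fy -0.57 12.25
```

Emit:
arm_command([
  [[0, 0, 0], [3, 0, 0], 1],
  [[0, 0, 0], [3, 0, 0], 1],
  [[0, 0, 0], [2, 0, 0], 1],
  [[0, 0, 0], [0, 0, 0], 1],
])

```text
clock: 12.65
tcp_pos: [0.596, -0.1793, 0.0953]
tool_rot: [-0.0, 0.996, 0.086, 0.0]
ft_force: [0.4, 0.2, -0.4]
finger_gap: -0.001
gripper_force: 0.0
```

Emit:
arm_command([
  [[0, 0, 0], [2, 0, 0], 1],
  [[0, 0, 0], [2, 0, 0], 1],
  [[0, 0, 0], [0, 0, 0], 1],
])

```text
clock: 12.95
tcp_pos: [0.6, -0.1786, 0.0953]
tool_rot: [-0.0, 0.996, 0.086, 0.0]
ft_force: [-0.0, -0.1, 0.6]
finger_gap: 0.004
gripper_force: 0.1
```

Run:
```python
from h import *
st=np.load("st.npy")
for n,br in(("side",(255,115,300,155)),("top",(300,150,330,180))):
    im=ctrl.grab_frame(n)
    try:
        k=blob(im,(0,150,90),(4,255,255),br); print(n,k[:3],w2s(st,back(n,k[1:3],.1)).round(4))
    except Exception as e: print(n,e)
    if n=="side": cv2.imwrite("pics/s6.png",cv2.resize(im[110:210,200:333,::-1],(798,600),interpolation=cv2.INTER_CUBIC))
print(w2s(st,ctrl.sense()["tcp_pos"]))
```

```text
side (22, np.float64(263.90909090909093), np.float64(134.9090909090909)) [-0.044  -0.2001]
top zero-size array to reduction operation minimum which has no identity
[-0.06776701 -0.20468379]h.py:13: RuntimeWarning: Mean of empty slice.
  y,x=np.nonzero(m); return len(x),x.mean(),y.mean(),x.min(),x.max(),y.min(),y.max()
  ret = ret.dtype.type(ret / rcount)
```

View pics/s6.png

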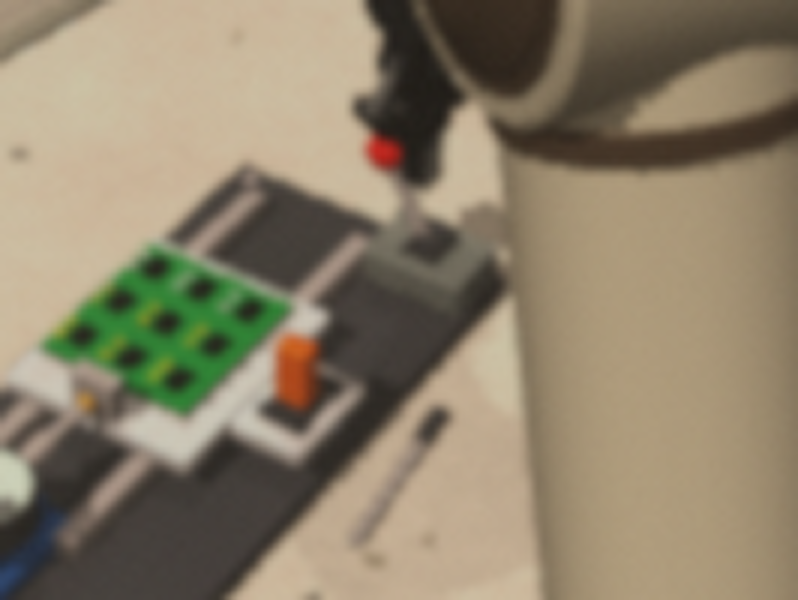

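The knob at (384,152) leans away, at stage x about -44 mm. I'll push on until I feel the stop.

Emit:
arm_command([
  [[0, 0, 0], [1, 0, 0], 1],
  [[0, 0, 0], [1, 0, 0], 1],
  [[0, 0, 0], [1, 0, 0], 1],
])

```text
clock: 13.35
tcp_pos: [0.6011, -0.1784, 0.0951]
tool_rot: [-0.0, 0.996, 0.086, -0.002]
ft_force: [-23.7, -2.5, 8.4]
finger_gap: 0.002
gripper_force: 11.5
```

The stop is felt at 24 N. I'll back off, lift and check.

Emit:
arm_command([
  [[0, 0, 0], [-5, 0, 0], 1],
  [[0, 0, 0], [-20, 0, 0], 1],
  [[0, 0, 0], [-40, 0, 0], 1],
  [[0, 0, 0], [-20, 0, -20], 1],
  [[0, 0, 0], [0, 0, -40], 1],
  [[0, 0, 0], [0, 0, -40], 1],
  [[0, 0, 0], [0, 30, -30], 1],
  [[0, 0, 0], [0, 30, 0], 1],
  [[0, 0, 0], [0, 0, 0], 1],
  [[0, 0, 0], [0, 0, 0], 1],
])

```text
clock: 14.35
tcp_pos: [0.529, -0.252, 0.2249]
tool_rot: [-0.0, 0.996, 0.085, -0.0]
ft_force: [0.3, 0.4, -0.2]
finger_gap: 0.001
gripper_force: 0.0
```

```bash
python3 needle.py|grep -E 'angle|tcp'
python3 - <<'E'
from h import *
st=np.load("st.npy")
im=ctrl.grab_frame("side")
k=blob(im,(0,150,90),(4,255,255),(255,115,300,155)); print(k[:3],w2s(st,back("side",k[1:3],.098)).round(4))
o=blob(im,(5,150,90),(20,255,255),(225,155,270,190)); print("handle",w2s(st,back("side",o[1:3],.072)).round(4))
cv2.imwrite("pics/s7.png",cv2.resize(im[110:220,180:326,::-1],(796,600),interpolation=cv2.INTER_CUBIC))
E
```

```text
angle 1.142 mm 4.57
tcp [-149.9 -264.1] fy -0.55 14.45
(28, np.float64(263.7857142857143), np.float64(134.5)) [-0.041 -0.204]
handle [-0.0893 -0.0344]
```

View pics/s7.png

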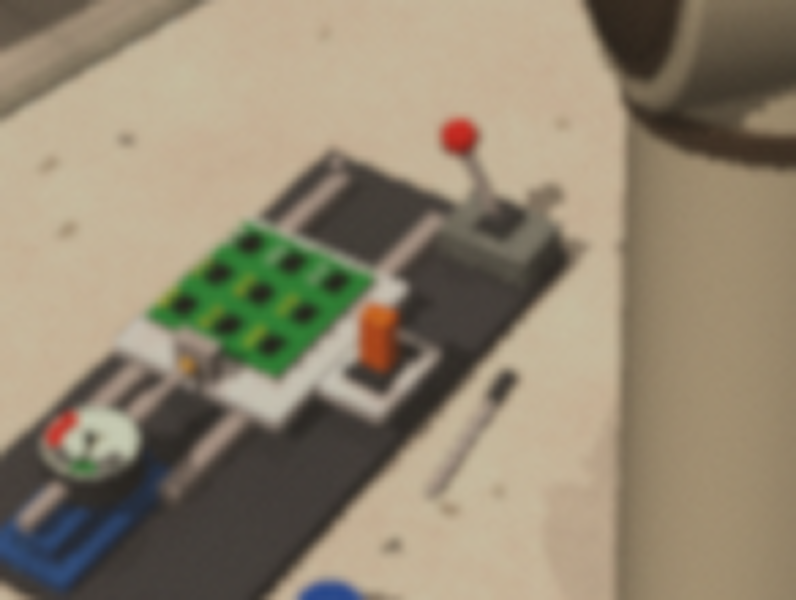

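The lever at (460,136) is thrown right over, the needle is in the green, and the handle at (379,338) has not moved. I'm handing in the job.

```bash
python3 -c "
from cell import ctrl; print(ctrl.sign_off())"
```

```text
the job is handed in; nothing more can be done
None
```

The job is handed in: I drew the carriage to its rear stop, brought it up on a push until the needle stood mid-green (about 4 mm), threw the lock lever right over to its stop, and left the other bench things alone.

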